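# Close the bench caliper on a screw cap

## Task

Gauge the screw cap: stand it flat on the bed of the bench caliper centred between the anvil and the moving jaw, then slide the moving jaw shut until the cap is gripped and pushes the sprung anvil about half way in, neither barely touched nor bottomed. Let go and leave the cap gripped like that, without knocking the other things on the bench about.

Things in the scene. Friction and masses are not known exactly. Their poses are not given: they have to be found in the camera images.
- screw_cap: the round bottle screw cap, ribbed side, 48 mm diameter, 22 mm high, lying flat on the bench; origin at the centre of its underside, z up its axis
- bench_caliper: steel bench caliper fixed to the bench: flat bed 70 (x) x 270 (y) mm, its top (where the part stands) 20 mm above the bench, open on both x sides. Origin at the centre of its underside, y along the slide. At its -y end a headstock block (x 50 mm, y -128 to -88 mm, top 62 mm above the bench) carries the sprung anvil; at its +y end is the moving jaw
- anvil_face (a point): centre of the face of the sprung anvil, a 24 mm disc on a rod standing 18 mm out of the headstock when free (face at caliper y = -70 mm, 34 mm above the bench); faces the jaw (+y of the caliper) and moves with the anvil
- anvil (a joint): how far the anvil is pushed in towards the headstock: 0 free, 0.010 m bottomed on its stop; spring of 0.4 N per mm
- jaw_face (a point): centre of the flat face of the moving jaw (34 mm wide, up to 56 mm above the bench), 34 mm above the bench; it faces the anvil (-y of the caliper) and moves with the jaw
- jaw (a joint): position of the moving jaw: 0 fully open (faces 115 mm apart with the anvil free), grows in metres as it slides towards the anvil, at most 0.080; it slides with about 7 N of friction and stays where it is left
- thumb_plate_top (a point): top centre of the upright thumb plate on the jaw's carriage, 36 mm (x) x 14 mm (y) thick, 85 mm above the bench, its centre 47 mm behind (+y of) the jaw face; free from 36 mm above the bench upward; push its back face or pinch it
- stopper: rubber stopper, 33 mm wide, 27 mm high, a bystander; origin at the centre of its underside
- sample_cup: open sample cup, 55 mm wide, 55 mm high, a bystander; origin at the centre of its underside
- dropper_bottle: dropper bottle, 33 mm wide, 102 mm high, a bystander; origin at the centre of its underside
- petri_dish: flat petri dish, 64 mm wide, 15 mm high, a bystander; origin at the centre of its underside
Not all that is in view belongs to the job. There is more than one size of the screw_cap; the job needs the largest.

How it is judged:
By the outcome, as a careful person would: the job done as asked, in the order asked, and still so for the second after the job is handed in, with the robot touching nothing.
It also fails if it takes over 58 s, if anything falls off the work surface, if the arm or the gripper's body presses on something with over 40 N, if the wrist force passes 120 N, or if a joint passes its speed limit or range.

## Robot

A 7-joint arm with a two-finger parallel gripper is mounted at the origin on a cart in front of the work surface, level with it; the furniture and walls round the work are solid. World frame = base frame: x ahead of the robot, y to its left, z up, the work surface at z = 0. Lengths are in m, angles in rad, forces in N, time in s.
With the tool pointing down it reaches from about 0.4 to 0.85 m from the base axis. Payload 4.4 kg.
Tool frame: the origin (TCP) lies midway between the tips of the shut fingers; the grasp point (between the pads) lies robot.pinch_z behind it (robot.pinch_z is the distance from the TCP to the grasp point, in m); x points along the fingers, y is the direction in which the jaws open and shut, and the axes are right-handed (so a half turn about x gives the same grasp; the last joint's range is limited). The gripper opens to 94 mm and grips with 3 to 60 N. Pads are 16 mm wide; open, the fingers measure 119 mm over their backs; the gripper's body (75 mm by 177 mm) begins 78 mm behind the grasp point.
Start: joints at [1.075, 0.628, 0.038, 1.517, -0.027, 0.996, -0.02], TCP at [0.271, -0.591, 0.205] pointing down, gripper open.
Joint ranges: [-3.06, 3.06], [-0.37, 2.12], [-1.25, 1.32], [0.18, 2.47], [-1.1, 4.24], [0.23, 1.98], [-2.94, 2.94]. Speed limits (rad/s): [2.57, 2.57, 3.14, 3.14, 3.14, 3.14, 3.14].

## Interface

Orientations are given as a unit quaternion [x, y, z, w].
In Python, from plant import robot, read_camera, camera_params gives the robot as it stands. The module is installed in compiled form; this text tells all that it offers.
- The arm moves only by the tool step_arm, never from a script. Its argument "deltas" is a list of rows, each a list of 3 entries, a list of its own where there are three numbers: the closure, from 0 (fully open) to 1 (shut), then the shift along the tool's x, y, z in units of 0.08 m (1.0 is 0.08 m), then the turn about the tool's x in units of 180 degrees (1.0 is 180 degrees). In form: [[fingers, [x, y, z], yaw], ...]. A call has exactly 8 rows; each row is the pose to reach, as a shift and turn from the pose commanded when the call began, along the tool's axes at that moment, turning the shorter way round; what a row does not reach only later rows make up. A row lasts 1/8 s, in which the tool goes at most 62.5 mm and 10.7 degrees, less where a joint would pass 70% of its speed; a pose out of reach is approached as far as the arm can. A call with a number of a shift or a turn outside -1 to 1 is refused whole. A call with a gripper value outside its range is refused whole. The fingers move at their own pace and stop on an object; the grip force is fixed at half the most. Time passes only in rows, so rows that repeat a pose let the fingers close, or fill a call up. It gives the time, the measured TCP pose, the force and the opening at its end, in the units of the state.
- robot.observe(): the state, without advancing time (a new reading comes with each control period).
- read_camera(name): name is "scene" or "top"; returns (picture, depth): 480x640x3 uint8, blue, green, red; 480x640 float32, m along the optical axis (not along the pixel's ray), 0 where there is no reading.
- camera_params(name): a dict with "mtx" (3x3 intrinsics, pixels), "world_to_cam" (4x4, takes a point from world to camera coordinates). Camera axes: x right, y up, looking along -z (the intrinsics and any distortion apply to the point x, -y, -z); pixel columns grow to the right and rows downward; lengths in m; the calibration is good to about 2 mm. A picture is of the moment at which its call begins. camera_params takes no time and is no camera call.
- robot.finish_job(): hands the job in, once; it reports no verdict.
The state is a dict: "time_s": time; "joints": joint angles; "qvel": joint speeds; "joint_efforts": joint torques, N m; "tcp_pos": TCP position; "eef_rot": TCP orientation; "force": force on the tool from outside, world axes, zero at the start; "wrist_torque": the same for the moment, N m; "opening": finger opening in m.
Only numpy, scipy, OpenCV 4.12 (cv2) and the standard library are available. Lean on these libraries where they do the work, as an engineer would, in place of code of your own. Each camera call takes 0.05 s, during which the arm holds its last target. There are 200 camera calls.

## Working session

There is one attempt and no reset: what is moved stays moved. The work goes in short steps, Python scripts to look and compute and a tool call to move; the robot and the scene stay as the last step left them, time stands still between calls to the robot, and variables do not carry over. Pictures are saved under pics/ and viewed, about 8 in all and at most 12, crops included, and the job is handed in when it is done.

Besides the shell and the picture viewer there is one more tool, called after "Call:" by a JSON object that holds its "fn" and its "kwargs". step_arm: Moves the arm, as the interface text tells. Its arguments: {"type":"object","properties":{"deltas":{"type":"array","items":{"type":"array"}}},"required":["deltas"]}

```bash
mkdir -p pics; cat > h.py <<'E'
import numpy as np, cv2
from plant import robot, read_camera, camera_params
def ray(name,u,v):
    p=camera_params(name); K=p["mtx"]; T=np.linalg.inv(p["world_to_cam"])
    d=np.array([(u-K[0,2])/K[0,0],-(v-K[1,2])/K[1,1],-1.0])
    return T[:3,3],T[:3,:3]@d
def onplane(name,u,v,z):
    o,d=ray(name,u,v); return o+d*(z-o[2])/d[2]
def proj(name,P):
    p=camera_params(name); c=p["world_to_cam"]@np.append(P,1); K=p["mtx"]
    return K[0,0]*c[0]/-c[2]+K[0,2], K[1,1]*(-c[1])/-c[2]+K[1,2]
def cloud(name,dep):
    p=camera_params(name);K=p["mtx"];T=np.linalg.inv(p["world_to_cam"])
    v,u=np.mgrid[:480,:640]
    c=np.stack([(u-K[0,2])/K[0,0]*dep,-(v-K[1,2])/K[1,1]*dep,-dep],-1)
    return c@T[:3,:3].T+T[:3,3]
E
python3 - <<'E'
from h import *
print(robot.observe(), robot.pinch_z)
for n in("scene","top"):
    im,d=read_camera(n); cv2.imwrite(f"pics/{n}0.png",im); np.save(n+"0.npy",d)
    print(n,camera_params(n), d.min(), d.max())
E
```

```text
{'time_s': 0.0, 'joints': array([ 1.07521175,  0.6293044 ,  0.03841131,  1.51832043, -0.02702388,
        0.99633195, -0.02000716]), 'qvel': array([-0.00064745, -0.00081088, -0.00192052, -0.00136089, -0.00077488,
        0.00074357, -0.00041158]), 'joint_efforts': array([ 4.87374055e-04, -5.49727249e+01,  1.14377540e+00, -1.86634290e+01,
       -5.23752894e-02,  2.36406043e-02,  1.32473169e-04]), 'tcp_pos': array([ 0.27061661, -0.59026793,  0.20459583]), 'eef_rot': array([-0.69070858, -0.15142639,  0.69097573, -0.15014744]), 'force': array([0.10941629, 0.12793354, 0.03424868]), 'wrist_torque': array([ 0.00363444, -0.01357986, -0.04673753]), 'opening': 0.09392938063214712} 0.0188
scene {'mtx': array([[540.87425744,   0.        , 317.79384534],
       [  0.        , 540.87425744, 233.60797464],
       [  0.        ,   0.        ,   1.        ]]), 'world_to_cam': array([[-0.52606869, -0.85023498,  0.01876729,  0.45155514],
       [ 0.41039697, -0.23447445,  0.88124688, -0.2027294 ],
       [-0.74486647,  0.47129843,  0.47228353, -0.63823612],
       [ 0.        ,  0.        ,  0.        ,  1.        ]])} 0.0 3.189429
top {'mtx': array([[577.89342296,   0.        , 324.30333711],
       [  0.        , 577.89342296, 236.50716051],
       [  0.        ,   0.        ,   1.        ]]), 'world_to_cam': array([[-1.52759756e-02, -9.99883307e-01, -1.32469449e-04,
         2.55493594e-01],
       [ 9.96167919e-01, -1.52306230e-02,  8.61249429e-02,
        -5.08703606e-01],
       [-8.61169103e-02,  1.18368071e-03,  9.96284335e-01,
        -1.22755211e+00],
       [ 0.00000000e+00,  0.00000000e+00,  0.00000000e+00,
         1.00000000e+00]])} 0.0 2.1497557
```

View pics/top0.png

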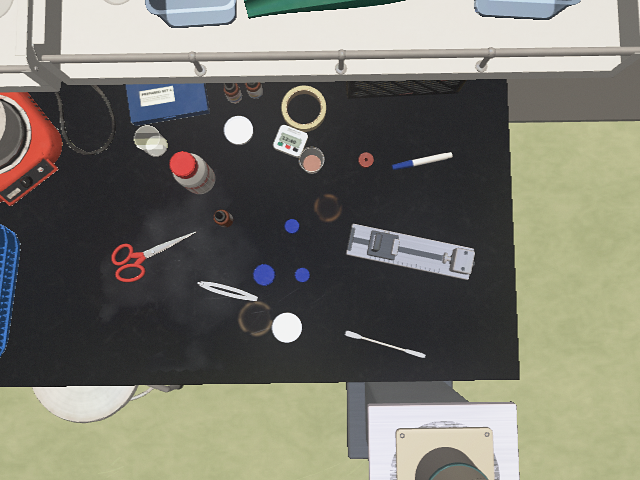

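View pics/scene0.png

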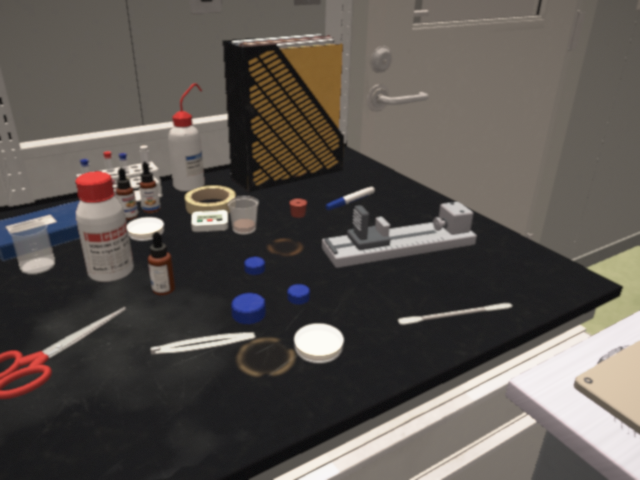

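Candidates for the cap in the top view are the blue discs at (264,275), which looks largest, (302,275) and (292,226). The white discs at (287,327) and (239,130) look like a dish and a lid. The caliper runs from about (350,240), the jaw end, to (472,262), the headstock. Next I'll measure the discs and the caliper, and crop the chosen one.

```bash
cat > m.py <<'E'
from h import *
im=cv2.imread("pics/top0.png"); d=np.load("top0.npy"); sc=cv2.imread("pics/scene0.png"); ds=np.load("scene0.npy")
for n,I,D in(("top",im,d),("scene",sc,ds)):
    hsv=cv2.cvtColor(I,cv2.COLOR_BGR2HSV)
    m=cv2.inRange(hsv,(110,120,60),(130,255,255))
    C=cloud(n,D)
    for c in cv2.findContours(m,cv2.RETR_EXTERNAL,cv2.CHAIN_APPROX_NONE)[0]:
        if cv2.contourArea(c)<60: continue
        k=np.zeros(m.shape,np.uint8); cv2.drawContours(k,[c],-1,1,-1)
        (u,v),r=cv2.minEnclosingCircle(c); P=C[(k>0)&(D>0)]
        top=P[P[:,2]>np.percentile(P[:,2],90)-.004] if len(P) else P
        print(n,round(u),round(v),"r",round(r,1),"area",cv2.contourArea(c),"onz.02",onplane(n,u,v,.02).round(4),
          "topz",np.median(top[:,2]).round(4),"mid",((top.max(0)+top.min(0))/2).round(4),"ext",np.ptp(top,axis=0).round(4))
# caliper cloud from top
C=cloud("top",d); r=C[215:285,335:485].reshape(-1,3); r=r[d[215:285,335:485].ravel()>0]
for lo,hi in((.012,.024),(.028,.04),(.045,.06),(.06,.07),(.075,.095)):
    s=r[(r[:,2]>lo)&(r[:,2]<hi)]
    if len(s)>4:
        b=cv2.minAreaRect((s[:,:2]*1000).astype(np.float32)); print(lo,hi,len(s),b,np.median(s[:,2]))
a=cv2.resize(im[205:295,245:325],None,fx=5,fy=5,interpolation=cv2.INTER_CUBIC); b=cv2.resize(im[215:290,335:485],None,fx=5,fy=5,interpolation=cv2.INTER_CUBIC)
out=np.zeros((450+375-225,800,3),np.uint8)
out[:225,:400]=cv2.resize(a,(400,450))[225-0:450]; out[225:,:750]=b; cv2.imwrite("pics/crop1.png",out)
E
python3 m.py
```

```text
top 302 274 r 7.7 area 155.0 onz.02 [0.4314 0.2976 0.02  ] topz 0.0153 mid [0.4315 0.2971 0.0167] ext [0.0282 0.0304 0.0071]
top 264 274 r 11.1 area 349.0 onz.02 [0.4326 0.3791 0.02  ] topz 0.0219 mid [0.4326 0.3786 0.0243] ext [0.0451 0.0433 0.0093]
top 291 226 r 7.6 area 157.5 onz.02 [0.5369 0.3185 0.02  ] topz 0.0152 mid [0.5372 0.3178 0.0165] ext [0.0309 0.0306 0.0069]
top 402 166 r 10.3 area 106.5 onz.02 [0.6661 0.0753 0.02  ] topz 0.0151 mid [0.6695 0.0736 0.0167] ext [0.015  0.0417 0.008 ]
scene 248 307 r 18.2 area 847.5 onz.02 [0.4197 0.3864 0.02  ] topz 0.0203 mid [0.4313 0.3821 0.0198] ext [0.0479 0.0465 0.0055]
scene 298 293 r 11.9 area 354.5 onz.02 [0.4153 0.3083 0.02  ] topz 0.0134 mid [0.431  0.3001 0.013 ] ext [0.0313 0.0326 0.0053]
scene 254 264 r 10.8 area 293.0 onz.02 [0.5196 0.3291 0.02  ] topz 0.0135 mid [0.5384 0.3217 0.0128] ext [0.033  0.0322 0.005 ]
scene 8 232 r 15.9 area 78.5 onz.02 [0.8304 0.652  0.02  ] topz 0.0271 mid [0.8186 0.6508 0.0271] ext [0.0969 0.0325 0.0046]
scene 335 204 r 9.3 area 107.0 onz.02 [0.6469 0.092  0.02  ] topz 0.0124 mid [0.6685 0.0784 0.0125] ext [0.0183 0.0444 0.0053]
0.012 0.024 2581 ((478.5114440917969, 62.98615264892578), (269.2815856933594, 70.55486297607422), 77.30886840820312) 0.018970348714409502
0.028 0.04 577 ((480.6519775390625, 60.790321350097656), (269.5781555175781, 60.04747009277344), 77.01921844482422) 0.0345621331651651
0.045 0.06 301 ((473.83673095703125, 42.05255889892578), (214.56956481933594, 49.89937973022461), 77.1803970336914) 0.057195133385267605
0.06 0.07 300 ((472.76995849609375, 43.03333282470703), (212.98385620117188, 48.44570541381836), 77.90235900878906) 0.061969806320024357
0.075 0.095 124 ((495.7338562011719, 139.21461486816406), (14.900400161743164, 36.560333251953125), 76.01268005371094) 0.08291443497060047
```

View pics/crop1.png

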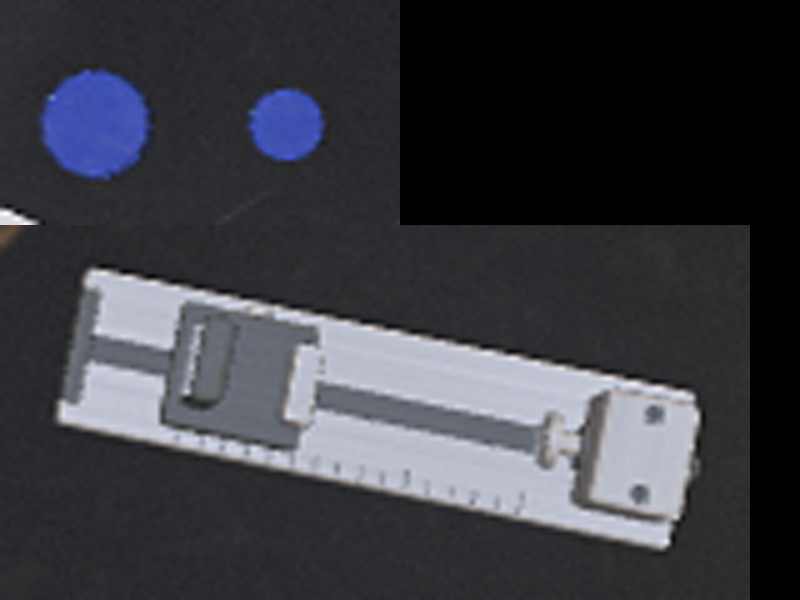

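The crop confirms it: the largest blue cap is at (264,274), about 48 mm wide with its top at 22 mm. The caliper's jaw is on the left and its anvil and headstock are on the right. The caliper centre is about (0.4785, 0.063) with its y axis at 77.2°, and the thumb plate is at caliper y ≈ +78 mm, so the jaw already stands about 14 mm in.

```bash
cat > go.py <<'E'
import sys
from h import *
from scipy.spatial.transform import Rotation as R
# usage: go.py x y z axis_deg (world angle of tool y axis, mod 180)
o=robot.observe(); M=R.from_quat(o["eef_rot"]).as_matrix(); p=o["tcp_pos"]
a=np.degrees(np.arctan2(M[1,1],M[0,1]))
print("t",round(o["time_s"],2),"tcp",p.round(4),"axes x",M[:,0].round(3),"y ang",round(a,2),"F",o["force"].round(1),"open",round(o["opening"],4),"j",o["joints"].round(2))
if len(sys.argv)>4:
    x,y,z,t=map(float,sys.argv[1:5])
    s=(M.T@(np.array([x,y,z])-p)); dy=(t-a+90)%180-90
    print("shift units",(s/0.08).round(3),"yaw world +deg",round(dy,2),"-> tool units",round(-dy/180,4))
E
python3 go.py 0.4325 0.379 0.15 90; python3 go.py 0.43 0.0 0.205 90
```

```text
t 0.1 tcp [ 0.2706 -0.5903  0.2047] axes x [-0.001  0.002 -1.   ] y ang -65.38 F [ 0.3 -0.3  0.3] open 0.0939 j [ 1.08  0.63  0.04  1.52 -0.03  1.   -0.02]
shift units [  0.7   -10.17   -6.889] yaw world +deg -24.62 -> tool units 0.1368
t 0.1 tcp [ 0.2706 -0.5903  0.2047] axes x [-0.001  0.002 -1.   ] y ang -65.38 F [ 0.3 -0.3  0.3] open 0.0939 j [ 1.08  0.63  0.04  1.52 -0.03  1.   -0.02]
shift units [ 0.006 -5.878 -4.886] yaw world +deg -24.62 -> tool units 0.1368
```

Call:
{"fn": "step_arm", "kwargs": {"deltas": [[0,[0,-0.125,-0.125],0],[0,[0,-0.25,-0.25],0],[0,[0,-0.375,-0.375],0],[0,[0,-0.5,-0.5],0],[0,[0,-0.625,-0.625],0],[0,[0,-0.75,-0.75],0],[0,[0,-0.875,-0.875],0],[0,[0,-1,-1],0]]}}

```text
time_s: 1.1
tcp_pos: [0.3106, -0.4839, 0.2055]
eef_rot: [0.691, 0.151, -0.691, 0.151]
force: [0.8, -1.0, 0.4]
opening: 0.0941
```

Call:
{"fn": "step_arm", "kwargs": {"deltas": [[0,[0,-0.125,-0.125],0],[0,[0,-0.25,-0.25],0],[0,[0,-0.375,-0.375],0],[0,[0,-0.5,-0.5],0],[0,[0,-0.625,-0.625],0],[0,[0,-0.75,-0.75],0],[0,[0,-0.875,-0.875],0],[0,[0,-1,-1],0]]}}

```text
time_s: 2.1
tcp_pos: [0.35, -0.3779, 0.2055]
eef_rot: [0.691, 0.151, -0.691, 0.151]
force: [-0.1, -0.2, -0.2]
opening: 0.0938
```

Call:
{"fn": "step_arm", "kwargs": {"deltas": [[0,[0,-0.125,-0.125],0],[0,[0,-0.25,-0.25],0],[0,[0,-0.375,-0.375],0],[0,[0,-0.5,-0.5],0],[0,[0,-0.625,-0.625],0],[0,[0,-0.75,-0.75],0],[0,[0,-0.875,-0.875],0],[0,[0,-1,-1],0]]}}

```text
time_s: 3.1
tcp_pos: [0.3894, -0.2718, 0.2055]
eef_rot: [0.691, 0.151, -0.691, 0.151]
force: [0.1, -0.0, -0.1]
opening: 0.094
```

Call:
{"fn": "step_arm", "kwargs": {"deltas": [[0,[0,-0.125,-0.125],0],[0,[0,-0.25,-0.25],0],[0,[0,-0.375,-0.375],0],[0,[0,-0.5,-0.5],0],[0,[0,-0.625,-0.625],0],[0,[0,-0.75,-0.75],0],[0,[0,-0.875,-0.875],0],[0,[0,-1,-1],0]]}}

```text
time_s: 4.1
tcp_pos: [0.4288, -0.1658, 0.2055]
eef_rot: [0.691, 0.151, -0.691, 0.151]
force: [-0.9, 0.7, 0.4]
opening: 0.0941
```

Call:
{"fn": "step_arm", "kwargs": {"deltas": [[0,[0,-0.125,-0.125],0],[0,[0,-0.25,-0.25],0],[0,[0,-0.375,-0.375],0],[0,[0,-0.5,-0.5],0],[0,[0,-0.625,-0.625],0],[0,[0,-0.75,-0.75],0],[0,[0,-0.875,-0.875],0],[0,[0,-1,-1],0]]}}

```text
time_s: 5.1
tcp_pos: [0.4682, -0.0597, 0.2055]
eef_rot: [0.691, 0.151, -0.691, 0.151]
force: [-0.4, -0.0, -0.4]
opening: 0.0937
```

Call:
{"fn": "step_arm", "kwargs": {"deltas": [[0,[0,-0.125,-0.125],0],[0,[0,-0.25,-0.25],0],[0,[0,-0.375,-0.375],0],[0,[0,-0.5,-0.5],0],[0,[0,-0.625,-0.625],0],[0,[0,-0.75,-0.75],0],[0,[0,-0.875,-0.875],0],[0,[0,-1,-1],0]]}}

```text
time_s: 6.1
tcp_pos: [0.5075, 0.0463, 0.2055]
eef_rot: [-0.691, -0.151, 0.691, -0.151]
force: [-0.1, 0.3, 0.1]
opening: 0.0938
```

Call:
{"fn": "step_arm", "kwargs": {"deltas": [[0,[0,-0.125,-0.1],0],[0,[0,-0.25,-0.2],0],[0,[0,-0.375,-0.3],0],[0,[0,-0.5,-0.4],0],[0,[0,-0.625,-0.5],0],[0,[0,-0.75,-0.6],0],[0,[0,-0.875,-0.7],0],[0,[0,-1,-0.8],0]]}}

```text
time_s: 7.1
tcp_pos: [0.5323, 0.1457, 0.2055]
eef_rot: [0.691, 0.151, -0.691, 0.151]
force: [0.6, 0.2, -0.0]
opening: 0.0938
```

Call:
{"fn": "step_arm", "kwargs": {"deltas": [[0,[0,-0.125,0],0],[0,[0,-0.25,0],0],[0,[0,-0.375,0],0],[0,[0,-0.5,0],0],[0,[0,-0.625,0],0],[0,[0,-0.75,0],0],[0,[0,-0.875,0],0],[0,[0,-1,0],0]]}}

```text
time_s: 8.1
tcp_pos: [0.4985, 0.2182, 0.2055]
eef_rot: [0.691, 0.151, -0.691, 0.151]
force: [-0.5, -0.6, -0.7]
opening: 0.0941
```

Call:
{"fn": "step_arm", "kwargs": {"deltas": [[0,[0,-0.125,0],0],[0,[0,-0.25,0],0],[0,[0,-0.375,0],0],[0,[0,-0.5,0],0],[0,[0,-0.625,0],0],[0,[0,-0.75,0],0],[0,[0,-0.875,0],0],[0,[0,-1,0],0]]}}

```text
time_s: 9.1
tcp_pos: [0.4652, 0.2909, 0.2055]
eef_rot: [0.691, 0.151, -0.691, 0.151]
force: [-0.5, 0.3, -0.6]
opening: 0.0941
```

```bash
python3 go.py 0.4325 0.379 0.10 90
```

```text
t 9.1 tcp [0.4652 0.2909 0.2055] axes x [ 0.  0. -1.] y ang -65.38 F [-0.5  0.3 -0.6] open 0.0941 j [-0.57  0.48 -0.05  1.8   0.03  0.86 -1.78]
shift units [ 1.319 -1.171 -0.088] yaw world +deg -24.62 -> tool units 0.1368
```

Call:
{"fn": "step_arm", "kwargs": {"deltas": [[0.25,[0.2,-0.2,-0.02],0.04],[0.25,[0.4,-0.4,-0.04],0.08],[0.25,[0.5,-0.6,-0.06],0.137],[0.25,[0.6,-0.8,-0.088],0.137],[0.25,[0.7,-1,-0.088],0.137],[0.25,[0.8,-1,-0.088],0.137],[0.25,[0.9,-1,-0.088],0.137],[0.25,[1,-1,-0.088],0.137]]}}

```text
time_s: 10.1
tcp_pos: [0.439, 0.365, 0.125]
eef_rot: [0.707, -0.001, -0.707, -0.0]
force: [0.3, -0.1, 0.5]
opening: 0.0705
```

```bash
python3 go.py 0.4325 0.379 0.004 90; python3 - <<'E'
from h import *
for n in("scene","top"):
    im,d=read_camera(n); cv2.imwrite(f"pics/{n}1.png",im)
s=cv2.imread("pics/scene1.png")[180:400,120:420]; t=cv2.imread("pics/top1.png")[200:340,190:340]
cv2.imwrite("pics/crop2.png",np.hstack([cv2.resize(s,(440,323)),cv2.resize(t,(346,323))]))
E
```

```text
t 10.1 tcp [0.439 0.365 0.125] axes x [ 0. -0. -1.] y ang -90.09 F [ 0.3 -0.1  0.5] open 0.0705 j [-0.78  0.62  0.06  1.82 -0.05  0.7  -2.26]
shift units [ 1.513 -0.175  0.082] yaw world +deg 0.09 -> tool units -0.0005
```

View pics/crop2.png

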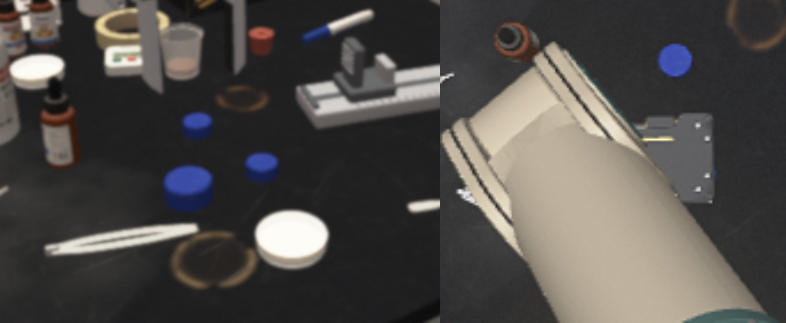

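The scene crop shows the fingers above the cap at crop (188,187), with the neighbours clear. I'm going down now.

Call:
{"fn": "step_arm", "kwargs": {"deltas": [[0.25,[0.1,-0.1,0.05],0],[0.25,[0.25,-0.175,0.085],0],[0.25,[0.4,-0.175,0.085],0],[0.25,[0.55,-0.175,0.085],0],[0.25,[0.7,-0.175,0.085],0],[0.25,[0.8,-0.175,0.085],0],[0.25,[0.9,-0.175,0.085],0],[0.25,[1,-0.175,0.085],0]]}}

```text
time_s: 11.2
tcp_pos: [0.4319, 0.38, 0.0451]
eef_rot: [0.707, -0.0, -0.707, -0.0]
force: [0.1, -0.3, -0.1]
opening: 0.0702
```

Call:
{"fn": "step_arm", "kwargs": {"deltas": [[0.25,[0.15,0,0],0],[0.25,[0.3,0,0],0],[0.25,[0.4,0,0],0],[0.25,[0.48,0,0],0],[0.25,[0.52,0,0],0],[0.7,[0.52,0,0],0],[0.7,[0.52,0,0],0],[0.7,[0.52,0,0],0]]}}

```text
time_s: 12.2
tcp_pos: [0.4319, 0.3801, 0.0042]
eef_rot: [0.707, -0.0, -0.707, -0.0]
force: [-0.6, 0.1, 1.1]
opening: 0.0467
```

```bash
python3 go.py 0.47410 0.0435 0.12 -12.8
```

```text
t 12.2 tcp [0.4319 0.3801 0.0042] axes x [ 0.  0. -1.] y ang -90.04 F [-0.6  0.1  1.1] open 0.0467 j [-0.8   0.81  0.04  1.87 -0.07  0.46 -2.28]
shift units [-1.449  4.206 -0.531] yaw world +deg 77.24 -> tool units -0.4291
```

Call:
{"fn": "step_arm", "kwargs": {"deltas": [[0.7,[-0.2,0,0],0],[0.7,[-0.4,0,0],0],[0.7,[-0.6,0,0],0],[0.7,[-0.8,0.15,0],-0.05],[0.7,[-1,0.3,0],-0.1],[0.7,[-1,0.5,-0.1],-0.15],[0.7,[-1,0.7,-0.2],-0.2],[0.7,[-1,0.9,-0.3],-0.25]]}}

```text
time_s: 13.2
tcp_pos: [0.4563, 0.3075, 0.0852]
eef_rot: [0.653, 0.272, -0.652, 0.272]
force: [0.4, 0.8, 0.0]
opening: 0.0466
```

```bash
python3 go.py 0.47410 0.0435 0.12 -12.8
```

```text
t 13.2 tcp [0.4563 0.3075 0.0852] axes x [ 0.002  0.    -1.   ] y ang -44.74 F [0.4 0.8 0. ] open 0.0466 j [-0.52  0.66 -0.18  1.91  0.2   0.6  -1.62]
shift units [-0.436  2.481  2.186] yaw world +deg 31.94 -> tool units -0.1775
```

Call:
{"fn": "step_arm", "kwargs": {"deltas": [[0.7,[-0.1,0.125,0.11],0],[0.7,[-0.2,0.25,0.22],0],[0.7,[-0.3,0.375,0.33],0],[0.7,[-0.4,0.5,0.44],0],[0.7,[-0.45,0.625,0.55],0],[0.7,[-0.45,0.75,0.66],0],[0.7,[-0.45,0.875,0.77],0],[0.7,[-0.45,1,0.88],0]]}}

```text
time_s: 14.2
tcp_pos: [0.4622, 0.2006, 0.1196]
eef_rot: [-0.653, -0.27, 0.654, -0.27]
force: [0.6, 0.5, -0.8]
opening: 0.0465
```

Call:
{"fn": "step_arm", "kwargs": {"deltas": [[0.7,[0,0.125,0.11],0],[0.7,[0,0.25,0.22],0],[0.7,[0,0.375,0.33],0],[0.7,[0,0.5,0.44],0],[0.7,[0,0.625,0.55],0],[0.7,[0,0.75,0.66],0],[0.7,[0,0.875,0.77],0],[0.7,[0,1,0.88],0]]}}

```text
time_s: 15.2
tcp_pos: [0.4691, 0.0944, 0.1199]
eef_rot: [0.653, 0.27, -0.653, 0.27]
force: [0.0, -0.3, -0.4]
opening: 0.0466
```

```bash
python3 go.py 0.47410 0.0435 0.05 -12.8
```

```text
t 15.2 tcp [0.4691 0.0944 0.1199] axes x [ 0. -0. -1.] y ang -45.03 F [ 0.  -0.3 -0.4] open 0.0466 j [-0.1   0.53 -0.23  2.07  0.21  0.57 -1.26]
shift units [0.874 0.494 0.406] yaw world +deg 32.23 -> tool units -0.1791
```

Call:
{"fn": "step_arm", "kwargs": {"deltas": [[0.7,[0,0.1,0.08],-0.05],[0.7,[0,0.2,0.16],-0.1],[0.7,[0,0.3,0.24],-0.15],[0.7,[0,0.4,0.32],-0.179],[0.7,[0.1,0.494,0.406],-0.179],[0.7,[0.3,0.494,0.406],-0.179],[0.7,[0.45,0.494,0.406],-0.179],[0.7,[0.55,0.494,0.406],-0.179]]}}

```text
time_s: 16.2
tcp_pos: [0.4737, 0.0443, 0.075]
eef_rot: [-0.552, -0.441, 0.553, -0.441]
force: [0.2, 0.9, 0.2]
opening: 0.0466
```

```bash
python3 go.py 0.47410 0.0435 0.0245 -12.8; python3 - <<'E'
from h import *
im,d=read_camera("scene"); cv2.imwrite("pics/scene2.png",im)
t,_=read_camera("top"); cv2.imwrite("pics/top2.png",t)
cv2.imwrite("pics/crop3.png",np.vstack([cv2.resize(im[140:290,290:510],(660,450)),np.hstack([cv2.resize(t[200:300,330:490],(240,150)),np.zeros((150,420,3),np.uint8)])]))
E
```

```text
t 16.2 tcp [0.4737 0.0443 0.075 ] axes x [-0.001 -0.    -1.   ] y ang -12.83 F [0.2 0.9 0.2] open 0.0466 j [ 0.08  0.62 -0.34  2.1   0.42  0.49 -0.8 ]
shift units [0.631 0.008 0.008] yaw world +deg 0.03 -> tool units -0.0002
```

View pics/crop3.png

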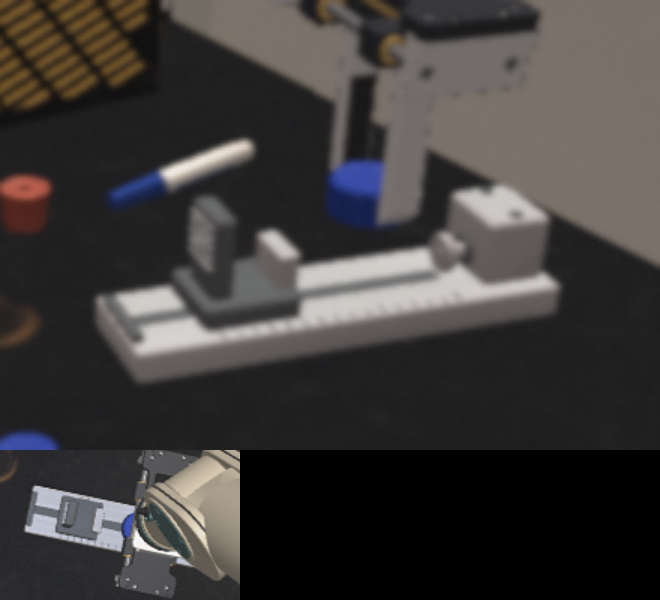

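```bash
python3 - <<'E'
from h import *
t=np.radians(77.2); ey=np.array([np.cos(t),np.sin(t)]); ex=np.array([np.sin(t),-np.cos(t)]); c0=np.array([.4785,.063])
for n in("top","scene"):
    D=np.load(n+"0.npy"); C=cloud(n,D).reshape(-1,3); C=C[D.ravel()>0]
    q=np.c_[(C[:,:2]-c0)@ex,(C[:,:2]-c0)@ey,C[:,2]]*1000
    q=q[(abs(q[:,0])<45)&(abs(q[:,1])<145)&(q[:,2]>8)]
    def rep(s,l):
        if len(s)>5: print(n,l,len(s),"x",np.percentile(s[:,0],[1,50,99]).round(1),"y",np.percentile(s[:,1],[1,50,99]).round(1),"z",np.median(s[:,2]).round(1))
    rep(q[(q[:,2]>15)&(q[:,2]<24)],"bed"); rep(q[(q[:,2]>57)&(q[:,2]<66)&(q[:,1]<-70)],"head")
    rep(q[(q[:,2]>25)&(q[:,2]<47)&(abs(q[:,1]+71)<6)],"anvil")
    rep(q[(q[:,2]>72)],"plate"); rep(q[(q[:,2]>49)&(q[:,2]<60)&(abs(q[:,1]-30)<22)],"jaw")
# gripped cap in scene: blue centroid vs expected
im=cv2.imread("pics/scene2.png"); m=cv2.inRange(cv2.cvtColor(im,cv2.COLOR_BGR2HSV),(110,120,60),(130,255,255)); m[:,:385]=0
v,u=np.where(m); print("cap px u",u.min(),u.max(),"v",v.min(),v.max())
p=np.array([.4737,.0443]); b=.0708
for k in(0,.022):
    for s in range(0,360,45): print(k,s,np.round(proj("scene",[p[0]+.024*np.cos(np.radians(s)),p[1]+.024*np.sin(np.radians(s)),b+k]),1),end=" ")
E
```

```text
top bed 2446 x [-34.6  -2.4  34.1] y [-127.5   -8.   131.6] z 19.2
top head 410 x [-24.1  -0.1  24.1] y [-126.9 -107.3  -88.3] z 61.0
top anvil 45 x [-23.8  -1.2  11.5] y [-76.6 -72.4 -68.9] z 40.3
top plate 125 x [-17.8  -0.6  16.9] y [70.9 78.5 85.4] z 82.9
top jaw 93 x [-16.7   0.2  16. ] y [30.6 37.  43. ] z 55.1
scene bed 2128 x [-36.7 -16.7  31.9] y [-124.7   -0.4  136.8] z 18.7
scene head 291 x [-26.3  -4.3  22. ] y [-124.9 -102.7  -85.6] z 60.3
scene anvil 95 x [-12.9  -3.7  10.5] y [-73.8 -68.5 -66.3] z 35.8
scene plate 155 x [-20.8  -8.6  14.4] y [74.3 83.7 89. ] z 80.7
scene jaw 101 x [-18.7  -5.7  14.8] y [34.3 41.5 45.8] z 54.6
cap px u 399 416 v 193 215
0 0 [404.7 203.3] 0 45 [399.8 206.8] 0 90 [402.9 211.4] 0 135 [412.6 214.3] 0 180 [422.9 213.7] 0 225 [427.7 210. ] 0 270 [424.1 205.5] 0 315 [414.7 202.7] 0.022 0 [405.9 191.8] 0.022 45 [400.9 195.2] 0.022 90 [404.1 199.7] 0.022 135 [413.9 202.5] 0.022 180 [424.4 201.9] 0.022 225 [429.2 198.4] 0.022 270 [425.6 194. ] 0.022 315 [416.  191.3]
```

Robot and top camera agree. The scene camera's 2–3 mm bias shows equally on the held cap, so I'll use the top-view pose. Lowering and releasing.

Call:
{"fn": "step_arm", "kwargs": {"deltas": [[0.7,[0.12,0.008,0.008],0],[0.7,[0.25,0.008,0.008],0],[0.7,[0.35,0.008,0.008],0],[0.7,[0.45,0.008,0.008],0],[0.7,[0.53,0.008,0.008],0],[0.7,[0.58,0.008,0.008],0],[0.7,[0.61,0.008,0.008],0],[0.7,[0.625,0.008,0.008],0]]}}

```text
time_s: 17.3
tcp_pos: [0.4746, 0.0436, 0.0259]
eef_rot: [0.553, 0.441, -0.553, 0.441]
force: [-0.5, -0.4, 0.3]
opening: 0.0466
```

```bash
python3 go.py 0.47410 0.0435 0.0245 -12.8
```

```text
t 17.3 tcp [0.4746 0.0436 0.0259] axes x [ 0.  0. -1.] y ang -12.82 F [-0.5 -0.4  0.3] open 0.0466 j [ 0.02  0.71 -0.26  2.13  0.49  0.36 -0.86]
shift units [ 0.017 -0.006  0.002] yaw world +deg 0.02 -> tool units -0.0001
```

Call:
{"fn": "step_arm", "kwargs": {"deltas": [[0.7,[0.01,-0.005,0],0],[0.7,[0.02,-0.005,0],0],[0.7,[0.02,-0.005,0],0],[0.4,[0.02,-0.005,0],0],[0.25,[0.02,-0.005,0],0],[0.25,[0.02,-0.005,0],0],[0.25,[0,-0.005,0],0],[0.25,[-0.1,-0.005,0],0]]}}

```text
time_s: 18.3
tcp_pos: [0.4738, 0.0436, 0.034]
eef_rot: [-0.552, -0.441, 0.553, -0.441]
force: [-0.0, -0.4, 0.9]
opening: 0.0705
```

Call:
{"fn": "step_arm", "kwargs": {"deltas": [[0.25,[-0.15,0,0],0],[0.25,[-0.3,0,0],0],[0.25,[-0.45,0,0],0],[0.25,[-0.6,0,0],0],[0.25,[-0.7,0,0],0],[0.3,[-0.8,0,0],0],[0.4,[-0.9,0,0],0],[0.5,[-1,0,0],0]]}}

```text
time_s: 19.3
tcp_pos: [0.474, 0.0436, 0.1143]
eef_rot: [-0.553, -0.441, 0.553, -0.441]
force: [0.1, -0.3, -0.1]
opening: 0.0497
```

```bash
python3 go.py 0.4958 0.1392 0.110 77.2; python3 - <<'E'
from h import *
im,d=read_camera("scene"); cv2.imwrite("pics/scene3.png",im)
cv2.imwrite("pics/crop4.png",cv2.resize(im[140:290,290:510],(660,450)))
E
```

```text
t 19.3 tcp [0.474  0.0436 0.1143] axes x [-0. -0. -1.] y ang -12.82 F [ 0.1 -0.3 -0.1] open 0.0497 j [ 0.12  0.55 -0.39  2.07  0.37  0.58 -0.76]
shift units [ 0.054  0.    -1.225] yaw world +deg -89.98 -> tool units 0.4999
```

View pics/crop4.png

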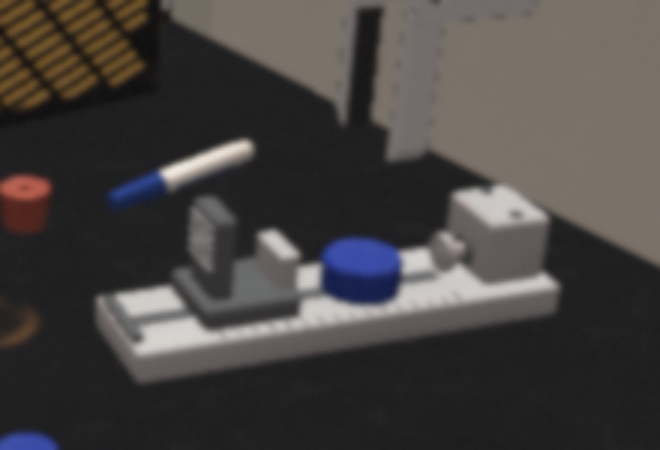

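The cap stands flat on the bed between the jaw and the anvil (crop (361,270)). Next I'll pinch the thumb plate.

Call:
{"fn": "step_arm", "kwargs": {"deltas": [[0.65,[0,0,-0.1],-0.04],[0.65,[0,0,-0.2],-0.08],[0.65,[0,0,-0.35],-0.12],[0.65,[0,0,-0.5],-0.16],[0.65,[0,0,-0.65],-0.2],[0.65,[0,0,-0.8],-0.24],[0.65,[0,0,-0.9],-0.28],[0.65,[0,0,-1],-0.32]]}}

```text
time_s: 20.35
tcp_pos: [0.4918, 0.1218, 0.1138]
eef_rot: [0.27, 0.653, -0.271, 0.653]
force: [-0.7, -0.8, 0.3]
opening: 0.0332
```

```bash
python3 go.py 0.4958 0.1392 0.110 77.2
```

```text
t 20.35 tcp [0.4918 0.1218 0.1138] axes x [-0. -0. -1.] y ang 45.02 F [-0.7 -0.8  0.3] open 0.0332 j [ 0.15  0.64 -0.67  1.99  0.61  0.72 -0.12]
shift units [ 0.048  0.189 -0.118] yaw world +deg 32.18 -> tool units -0.1788
```

Call:
{"fn": "step_arm", "kwargs": {"deltas": [[0.65,[0,0.06,-0.04],-0.05],[0.65,[0,0.12,-0.08],-0.1],[0.65,[0,0.189,-0.118],-0.15],[0.65,[0,0.189,-0.118],-0.179],[0.65,[0,0.189,-0.118],-0.179],[0.65,[0.08,0.189,-0.118],-0.179],[0.65,[0.16,0.189,-0.118],-0.179],[0.65,[0.2,0.189,-0.118],-0.179]]}}

```text
time_s: 21.35
tcp_pos: [0.4956, 0.1388, 0.0973]
eef_rot: [0.08, 0.703, -0.08, 0.702]
force: [0.1, 0.1, -0.7]
opening: 0.0328
```

```bash
python3 go.py 0.4958 0.1392 0.052 77.2
```

```text
t 21.35 tcp [0.4956 0.1388 0.0973] axes x [-0.001 -0.    -1.   ] y ang 76.99 F [ 0.1  0.1 -0.7] open 0.0328 j [ 0.19  0.72 -0.8   1.98  0.75  0.77  0.28]
shift units [0.566 0.005 0.001] yaw world +deg 0.21 -> tool units -0.0012
```

Call:
{"fn": "step_arm", "kwargs": {"deltas": [[0.65,[0.12,0.005,0],-0.001],[0.65,[0.24,0.005,0],-0.001],[0.65,[0.36,0.005,0],-0.001],[0.65,[0.46,0.005,0],-0.001],[0.65,[0.54,0.005,0],-0.001],[0.65,[0.566,0.005,0],-0.001],[0.65,[0.566,0.005,0],-0.001],[0.95,[0.566,0.005,0],-0.001]]}}

```text
time_s: 22.35
tcp_pos: [0.4963, 0.1395, 0.0529]
eef_rot: [0.079, 0.703, -0.079, 0.703]
force: [-0.0, 0.4, -0.1]
opening: 0.0261
```

Call:
{"fn": "step_arm", "kwargs": {"deltas": [[0.95,[0,0,0],0],[0.95,[0,0,0],0],[0.95,[0,0,0],0],[0.95,[0,-0.04,0],0],[0.95,[0,-0.1,0],0],[0.95,[0,-0.16,0],0],[0.95,[0,-0.2,0],0],[0.95,[0,-0.25,0],0]]}}

```text
time_s: 23.35
tcp_pos: [0.4927, 0.1236, 0.0529]
eef_rot: [0.081, 0.702, -0.076, 0.703]
force: [2.8, 7.4, -4.4]
opening: 0.0139
```

```bash
python3 go.py 0.4829 0.0825 0.052 77.2;  python3 - <<'E'
from h import *
im,d=read_camera("scene"); cv2.imwrite("pics/scene4.png",im)
cv2.imwrite("pics/crop5.png",cv2.resize(im[140:290,290:510],(660,450)))
E
```

```text
t 23.35 tcp [0.4927 0.1236 0.0529] axes x [ 0.003  0.006 -1.   ] y ang 77.3 F [ 2.8  7.4 -4.4] open 0.0139 j [ 0.17  0.77 -0.73  2.03  0.85  0.66  0.23]
shift units [ 0.008 -0.529 -0.006] yaw world +deg -0.1 -> tool units 0.0006
```

View pics/crop5.png

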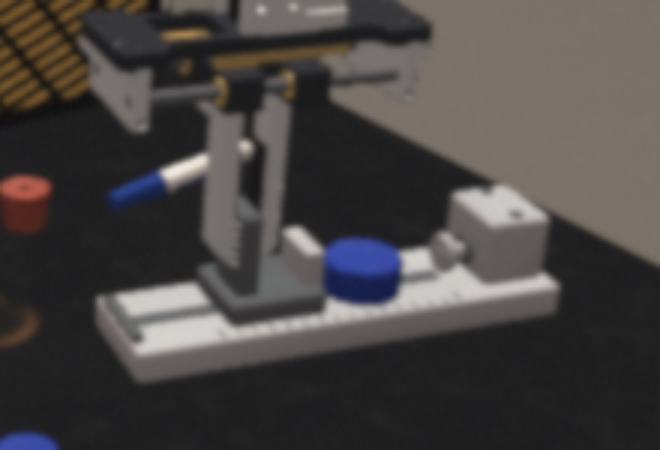

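Call:
{"fn": "step_arm", "kwargs": {"deltas": [[0.95,[0,-0.05,0],0],[0.95,[0,-0.11,0],0],[0.95,[0,-0.17,0],0],[0.95,[0,-0.23,0],0],[0.95,[0,-0.29,0],0],[0.95,[0,-0.35,0],0],[0.95,[0,-0.4,0],0],[0.95,[0,-0.44,0],0]]}}

```text
time_s: 24.4
tcp_pos: [0.4849, 0.0892, 0.0529]
eef_rot: [0.081, 0.702, -0.076, 0.703]
force: [2.8, 7.2, -3.3]
opening: 0.0136
```

```bash
python3 go.py 0.4829 0.0825 0.052 77.2;  python3 - <<'E'
from h import *
im,d=read_camera("scene"); cv2.imwrite("pics/scene5.png",im)
cv2.imwrite("pics/crop6.png",cv2.resize(im[180:260,350:470],(780,520),interpolation=cv2.INTER_CUBIC))
E
```

```text
t 24.4 tcp [0.4849 0.0892 0.0529] axes x [ 0.003  0.006 -1.   ] y ang 77.3 F [ 2.8  7.2 -3.3] open 0.0136 j [ 0.24  0.76 -0.73  2.07  0.86  0.64  0.27]
shift units [ 0.011 -0.088 -0.006] yaw world +deg -0.1 -> tool units 0.0005
```

View pics/crop6.png

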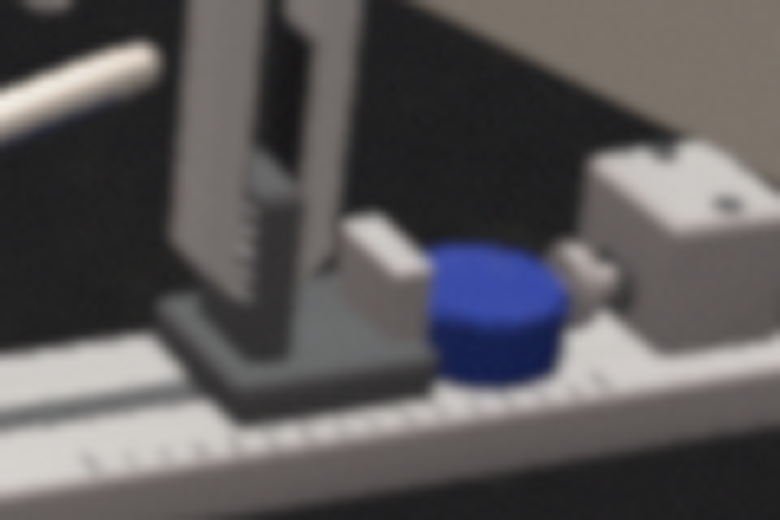

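Call:
{"fn": "step_arm", "kwargs": {"deltas": [[0.95,[0,-0.02,0],0],[0.95,[0,-0.035,0],0],[0.95,[0,-0.05,0],0],[0.95,[0,-0.065,0],0],[0.95,[0,-0.08,0],0],[0.95,[0,-0.088,0],0],[0.95,[0,-0.088,0],0],[0.95,[0,-0.088,0],0]]}}

```text
time_s: 25.45
tcp_pos: [0.4836, 0.0829, 0.0529]
eef_rot: [0.081, 0.702, -0.076, 0.704]
force: [3.3, 7.4, -4.4]
opening: 0.0137
```

```bash
python3 go.py 0.4829 0.0825 0.052 77.2;  python3 - <<'E'
from h import *
im,d=read_camera("scene"); cv2.imwrite("pics/scene6.png",im)
cv2.imwrite("pics/crop7.png",cv2.resize(im[180:260,350:470],(780,520),interpolation=cv2.INTER_CUBIC))
E
```

```text
t 25.45 tcp [0.4836 0.0829 0.0529] axes x [ 0.003  0.007 -1.   ] y ang 77.31 F [ 3.3  7.4 -4.4] open 0.0137 j [ 0.25  0.76 -0.73  2.08  0.87  0.63  0.27]
shift units [ 0.012 -0.006 -0.007] yaw world +deg -0.11 -> tool units 0.0006
```

View pics/crop7.png

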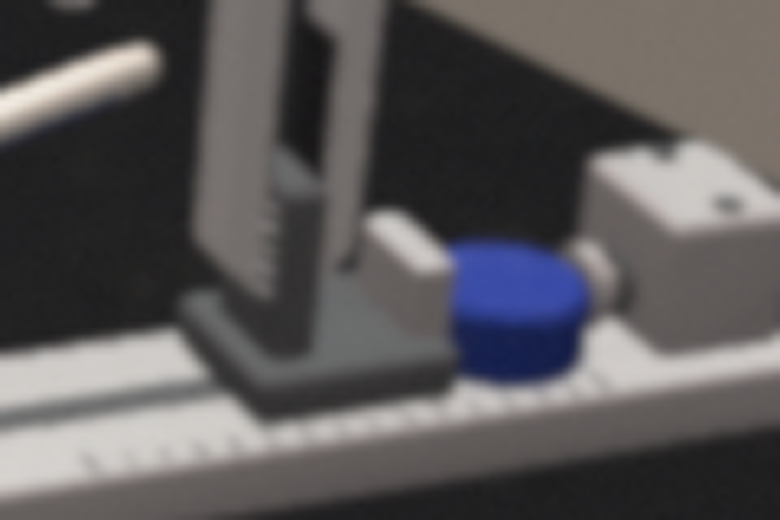

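The anvil disc has moved into the headstock by several mm. Releasing and backing off upward.

Call:
{"fn": "step_arm", "kwargs": {"deltas": [[0.8,[0,0,0],0],[0.7,[0,0,0],0],[0.67,[0,0,0],0],[0.67,[0,0,0],0],[0.67,[-0.1,0,0],0],[0.67,[-0.25,0,0],0],[0.67,[-0.45,0,0],0],[0.67,[-0.7,0,0],0]]}}

```text
time_s: 26.5
tcp_pos: [0.4822, 0.0787, 0.11]
eef_rot: [0.079, 0.703, -0.079, 0.703]
force: [0.4, 0.3, -0.8]
opening: 0.031
```

Call:
{"fn": "step_arm", "kwargs": {"deltas": [[0.67,[-0.15,0,0],0],[0.67,[-0.3,0,0],0],[0.67,[-0.45,0,0],0],[0.67,[-0.6,0,0],0],[0.67,[-0.7,0.2,0],0],[0.67,[-0.8,0.4,0],0],[0.67,[-0.9,0.7,0],0],[0.67,[-0.9,1,0],0]]}}

```text
time_s: 27.5
tcp_pos: [0.5005, 0.1591, 0.1814]
eef_rot: [0.079, 0.702, -0.078, 0.703]
force: [-0.1, -0.2, -1.0]
opening: 0.0314
```

Call:
{"fn": "step_arm", "kwargs": {"deltas": [[0.67,[0,0.125,0],0],[0.67,[0,0.25,0],0],[0.67,[0,0.375,0],0],[0.67,[0,0.5,0],0],[0.67,[0,0.625,0],0],[0.67,[0,0.75,0],0],[0.67,[0,0.875,0],0],[0.67,[0,1,0],0]]}}

```text
time_s: 28.5
tcp_pos: [0.5179, 0.2354, 0.1806]
eef_rot: [0.079, 0.703, -0.079, 0.703]
force: [0.2, -0.2, -0.1]
opening: 0.031
```

```bash
cat > chk.py <<'E'
from h import *
t=np.radians(77.2); ey=np.array([np.cos(t),np.sin(t)]); ex=np.array([np.sin(t),-np.cos(t)]); c0=np.array([.4785,.063])
P={}
for n in("top","scene"):
    im,D=read_camera(n); cv2.imwrite(f"pics/{n}9.png",im); P[n]=im
    for lab,I,DD in(("before",cv2.imread(f"pics/{n}0.png"),np.load(n+"0.npy")),("after",im,D)):
        C=cloud(n,DD); m=DD>0
        q=np.concatenate([((C[...,:2]-c0)@np.c_[ex,ey]),C[...,2:]],-1)*1000
        blue=cv2.inRange(cv2.cvtColor(I,cv2.COLOR_BGR2HSV),(110,120,60),(130,255,255))>0
        m&=(abs(q[...,0])<45)&(abs(q[...,1])<145)&(q[...,2]>8)
        B=q[m&blue]; q=q[m&~blue]
        def rep(s,l):
            if len(s)>5: print(n,lab,l,len(s),"x",np.percentile(s[:,0],[1,50,99]).round(1),"y",np.percentile(s[:,1],[1,50,99]).round(1),"z",np.median(s[:,2]).round(1))
        rep(q[(q[:,2]>57)&(q[:,2]<66)&(q[:,1]<-70)],"head"); rep(q[(q[:,2]>28)&(q[:,2]<47)&(abs(q[:,1]+73)<8)&(abs(q[:,0]+1)<15)],"anvil")
        rep(q[(q[:,2]>72)&(q[:,2]<90)],"plate"); rep(q[(q[:,2]>49)&(q[:,2]<58)&(q[:,1]>-50)&(q[:,1]<60)],"jaw"); rep(B,"cap")
cv2.imwrite("pics/crop8.png",np.vstack([np.hstack([cv2.resize(P["scene"][180:260,350:470],(450,300),interpolation=cv2.INTER_CUBIC),cv2.resize(P["scene"],(350,300))]),cv2.resize(P["top"][213:288,335:485][:,:],(800,400))[50:350]]))
E
python3 go.py; python3 chk.py
```

```text
t 28.5 tcp [0.5179 0.2354 0.1806] axes x [-0. -0. -1.] y ang 77.19 F [ 0.2 -0.2 -0.1] open 0.031 j [ 0.06  0.68 -0.88  1.76  0.61  1.    0.29]
top before head 410 x [-24.1  -0.1  24.1] y [-126.9 -107.3  -88.3] z 61.0
top before anvil 51 x [-11.2  -1.1  11.3] y [-80.4 -73.  -68.9] z 39.6
top before plate 124 x [-17.8  -0.9  16.9] y [70.9 78.5 85.4] z 82.9
top before jaw 84 x [-16.8   1.   16. ] y [30.6 37.4 43. ] z 55.0
scene before head 291 x [-26.3  -4.3  22. ] y [-124.9 -102.7  -85.6] z 60.3
scene before anvil 91 x [-13.   -3.8   9.8] y [-80.5 -68.8 -66.2] z 36.8
scene before plate 155 x [-20.8  -8.6  14.4] y [74.3 83.7 89. ] z 80.7
scene before jaw 101 x [-18.7  -5.7  14.8] y [34.3 41.5 45.8] z 54.6
scene after head 294 x [-25.8  -4.7  21.6] y [-124.  -102.7  -84.8] z 60.4
scene after anvil 56 x [-14.7  -7.    9.9] y [-77.7 -72.6 -67.9] z 39.4
scene after plate 151 x [-20.2  -7.   15.1] y [17.1 26.7 31.1] z 80.6
scene after jaw 170 x [-19.6  -8.6  16.3] y [-23.7 -12.7  31.3] z 54.1
scene after cap 354 x [-26.7 -17.3  16.3] y [-67.3 -46.1 -29.4] z 39.1
```

View pics/crop8.png

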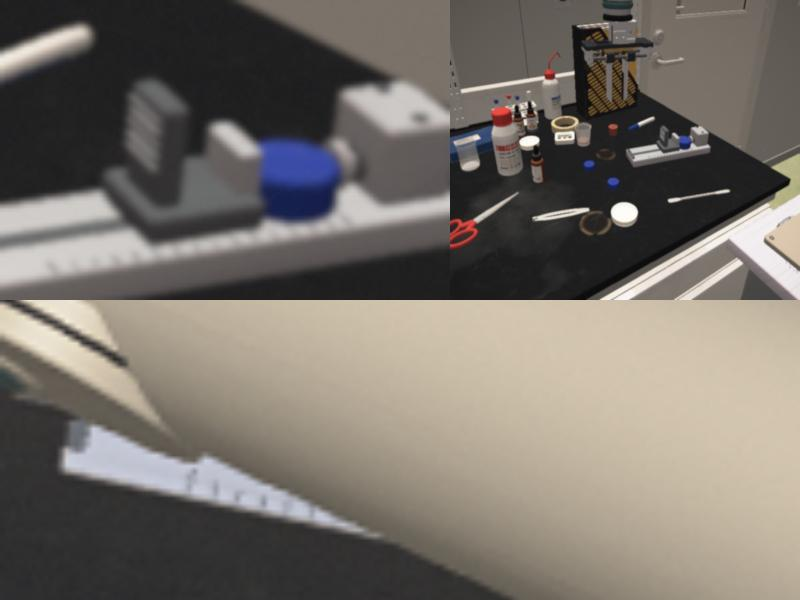

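The scene crop shows the cap gripped, the anvil disc partly in and the bystanders in place. The arm hides the caliper from the top camera, so I'll move it aside for a precise check.

Call:
{"fn": "step_arm", "kwargs": {"deltas": [[0.67,[0,0.125,-0.125],0],[0.67,[0,0.25,-0.25],0],[0.67,[0,0.375,-0.375],0],[0.67,[0,0.5,-0.5],0],[0.67,[0,0.625,-0.625],0],[0.67,[0,0.75,-0.75],0],[0.67,[0,0.875,-0.875],0],[0.67,[0,1,-1],0]]}}

```text
time_s: 29.6
tcp_pos: [0.4569, 0.3313, 0.1806]
eef_rot: [0.079, 0.703, -0.079, 0.703]
force: [-0.0, 0.4, 0.2]
opening: 0.0313
```

Call:
{"fn": "step_arm", "kwargs": {"deltas": [[0.67,[0,0.1,-0.05],0],[0.67,[0,0.2,-0.1],0],[0.67,[0,0.3,-0.15],0],[0.67,[0,0.4,-0.2],0],[0.67,[0,0.5,-0.25],0],[0.67,[0,0.6,-0.3],0],[0.67,[0,0.7,-0.35],0],[0.67,[0,0.8,-0.4],0]]}}

```text
time_s: 30.6
tcp_pos: [0.4403, 0.4006, 0.1806]
eef_rot: [0.079, 0.703, -0.079, 0.703]
force: [-0.1, -0.0, 0.1]
opening: 0.031
```

```bash
python3 go.py; python3 chk.py | grep -v before; python3 -c "
import cv2
i=cv2.imread('pics/top9.png'); cv2.imwrite('pics/crop9.png',cv2.resize(i[213:288,335:485],(800,400),interpolation=cv2.INTER_CUBIC))"
```

```text
t 30.6 tcp [0.4403 0.4006 0.1806] axes x [ 0.  0. -1.] y ang 77.19 F [-0.1 -0.   0.1] open 0.031 j [-0.28  0.71 -0.85  1.69  0.61  1.03  0.01]
top after head 413 x [-23.9   0.5  23.9] y [-127.1 -108.2  -88.6] z 60.9
top after anvil 44 x [-13.7  -0.6  11. ] y [-80.  -75.6 -68.7] z 41.3
top after plate 131 x [-17.8  -0.8  17.3] y [13.4 20.8 28. ] z 83.2
top after jaw 90 x [-16.5   0.8  16.5] y [-26.8 -19.9  28.6] z 55.2
top after cap 311 x [-17.6  -0.3  18.5] y [-71.4 -50.3 -30.2] z 40.7
scene after head 292 x [-26.   -4.8  22. ] y [-124.5 -102.7  -86. ] z 60.4
scene after anvil 59 x [-13.9  -6.3   8.1] y [-80.8 -73.2 -68.5] z 39.7
scene after plate 149 x [-19.9  -8.1  14.7] y [16.7 26.7 31.4] z 81.0
scene after jaw 172 x [-19.4  -7.4  17. ] y [-24.2 -12.7  31.1] z 53.8
scene after cap 353 x [-27.2 -18.   16.7] y [-66.9 -46.  -28.5] z 39.2
```

View pics/crop9.png

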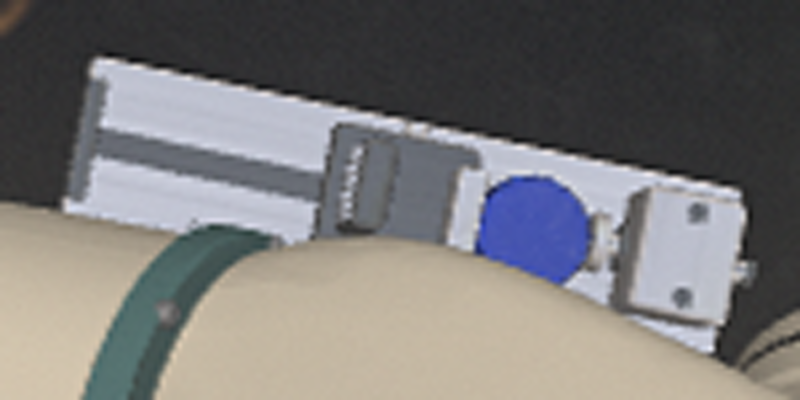

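The top crop shows the cap held between jaw and anvil, and the anvil rod's tail stands out behind the headstock. The plate is at about +20.7 mm, so the anvil is pushed about 4.5 mm in. Handing in.

```bash
python3 -c "
from plant import robot
print(robot.finish_job())"
```

```text
the job is handed in; nothing more can be done
None
```

The largest blue cap (48 mm) is standing flat on the caliper bed, gripped between the moving jaw and the sprung anvil. I set it down between the two, pinched the thumb plate, slid the jaw shut, let go and moved the arm clear. I handed the job in at about 31 s.

**Last checks:**
- **Jaw and anvil:** the top camera put the thumb plate at caliper y ≈ +20.7 mm and the jaw face at ≈ −26.5 mm. With a 48 mm cap, that means the anvil is pushed in about 4.5 mm of its 10 mm. The scene camera's direct view of the anvil gave about 4 mm, but the cap hides part of it there.
- **Cap position:** it is within about 1 mm of the caliper's centre line.
- **Contact and bystanders:** the force reading was about zero with the gripper clear. The other things looked unmoved in the last full view, which I judged by eye and did not measure.

**Disagreements:**
- **Cameras:** the scene camera reads 2–5 mm off the top camera. The held cap showed a similar offset in the scene view, so I went by the top camera.
- **Release:** the arm moved forward about 4 mm when the fingers opened. The plate positions measured afterwards show the jaw stayed within about 1 mm of its target.

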